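# Lock the kiln's switch box with the panel key

## Robot

A 6-joint arm with a two-finger parallel gripper is mounted at the origin on the work surface. World frame = base frame: x ahead of the robot, y to its left, z up, the work surface at z = 0. Lengths are in m, angles in degrees, forces in N, time in s.
With the tool pointing down it reaches from about 0.35 to 0.875 m from the base axis. Payload 4.2 kg.
Tool frame: the origin (TCP) lies on the centre line of the jaws, within the pads' length; the fingertips stand 19 mm ahead of it and the grasp point (between the pads) is the TCP; z points along the fingers, y is the line along which they close (so a half turn about z gives the same grasp; the last joint's range is limited). The gripper opens to 87 mm and grips with 3 to 60 N. Pads are 19 mm wide; open, the fingers measure 117 mm over their backs; the gripper's body (75 mm by 190 mm) begins 51 mm behind the grasp point.
Start: joints at [-51.704, 22.042, 0.453, 0, -68.411, -14.817], TCP at [0.249, -0.573, 0.242] pointing down, gripper open.
Joint ranges: [-179.83, 179.83], [-69.29, 118.12], [-61.27, 80.66], [-181.25, 117.63], [-171.15, -9.14], [-177.46, 177.46]. Speed limits (degrees/s): [159.86, 159.86, 180, 180, 180, 180].

## Interface

Orientations are given as a 3x3 rotation matrix whose columns are the frame's x, y, z axes.
In Python, from station import sense, capture, finish_job, search_frame, masks_of gives the robot as it stands.
- The arm moves only by the tool drive_tool, never from a script. Its argument "rows" is a list of rows, each a list of 7 numbers: the opening in per cent of the stroke, from 0 (shut) to 100 (fully open), then the shift along the world's x, y, z in mm, then the turn, a rotation vector about the world's x, y, z in rad. In form: [[fingers, dx, dy, dz, wx, wy, wz], ...]. A call has 1 to 5 rows; each row shifts and turns the commanded pose from where the row before left it; what a row does not reach is not made up. A row lasts 1/12 s, in which the tool goes at most 41.7 mm and 7.16 degrees, less where a joint would pass 70% of its speed; a pose out of reach is approached as far as the arm can. A call is refused whole if a number of a shift passes 41.7 or a number of a turn 0.125, either way. A call with a gripper value outside its range is refused whole. The fingers move at their own pace and stop on an object; the grip force is fixed at half the most. Time passes only in rows, so rows that do not move let the fingers close. It gives the time, the measured TCP pose, the force, the opening and the grip force at its end, in the units of the state.
- sense(): the state, without advancing time (a new reading comes with each control period).
- capture(name): name is "side" or "top"; returns a dict with "frame" (420x560x3 uint8, red, green, blue), "z_map" (420x560 float32, m along the optical axis (not along the pixel's ray), 0 where there is no reading), "fx", "fy", "cx", "cy" (pixels), "R" (3x3) and "t" (3): a world point X has camera coordinates R X + t. Camera axes: x right, y down, z forward; pixel columns grow to the right and rows downward; lengths in m; the calibration is good to about 2 mm. A picture is of the moment at which its call begins.
- finish_job(): hands the job in; it is judged then, once.
Trained networks look in a picture, given as the dict that the camera call returned (one of the last four; its "shot" number tells which), for a name from the list of things; names that differ only in an ending like _2 or _b are one class to them, and where a whole thing is asked for, a point or a joint stands for the part that bears it (a point fixed in the world has none). Each returns a list of dicts, best first, with "p" (0 to 1); they miss things now and then, are a little off and sometimes report something else, mostly with a low value. They report only what shows in the picture. A call takes as long as a camera call.
- search_frame(label, picture): "xy" ([column, row] in pixels, amid what is visible of it).
- masks_of(label, picture): "region" (420x560 bool, what is visible of it) and "xy" ([column, row] in pixels, amid what is visible of it).
The state is a dict: "time_s": time; "joints": joint angles; "joint_velocities": joint speeds; "effort": joint torques, N m; "tcp_pos": TCP position; "ee_rot": TCP orientation; "wrist_force": force on the tool from outside, world axes, zero at the start; "moment": the same for the moment, N m; "gripper_width": opening from 0.0 (shut) to 1.0 (fully open); "gripper_force": force on a finger pad.
Only numpy, scipy, OpenCV 4.12 (cv2) and the standard library are available. Lean on these libraries where they do the work, as an engineer would, in place of code of your own. Each camera call takes 0.05 s, during which the arm holds its last target. There are 200 camera calls.

## Task

The kiln's switch box lies closed on its back on the bench, ready to be hung up again, but its door is not locked. Take the panel key from the wooden tool block, set it in the door lock and turn it gently to and fro until its bits drop into the keyhole and it goes fully home, then turn it clockwise to the stop so that the bolt is fully out. Draw the key out and stand it back in its hole in the tool block; never lean hard on the key or force it past the stop, and leave the box, the block, the mug, the jar and the screwdriver where they are.

Things in the scene. Friction and masses are not known exactly. Their poses are not given: they have to be found in the camera images.
- key: Double-bit panel key, bare cast metal, 78 mm tall, 95 to 155 g, starts upright in the tool block. Origin: centre of the lower end of its nose; z up the shank, x along the bits and the wide way of the wing. Shank 12 mm in diameter; 20 to 24 mm up a collar 30 mm in diameter. Half a turn about z is the same key.
- key_wing (a point): Centre of the key's flat grip wing, 61 mm above the key's origin, same axes. The wing is 36 mm wide (x), 9 mm thick (y) and 34 mm high (44 to 78 mm up).
- key_bits (a point): Centre of the lower edge of the key's two bits, 3 mm above its origin, same axes. The bits are 20 mm from tip to tip (x), 3 mm thick (y), 8 mm high. Below them the round tubular nose, 9 mm in diameter, stands out 3 mm.
- switchbox: Grey sheet-steel switch box lying on its back, standing fast: 250 mm (x) by 300 mm (y), door face 122 mm up. Origin: centre of its underside; z up, +x towards the hinged edge. The lock is 93 mm from the centre towards -x. Rotary switch, controller and lamps (to 150 mm up) stand on the +x half, at least 115 mm from the lock.
- lock_mouth (a point): Centre of the lock's mouth at its rim, 127 mm above the bench; axes as switchbox. Countersunk from 27 mm in diameter at the rim to a 22 mm bore 4 mm down. The fully seated key's collar rests on this rim, with the key's origin 20 mm below it.
- lock_face (a point): Centre of the flat face of the lock's turning insert, 10 mm below the rim; axes as switchbox (they do not turn with the insert). Its keyhole: a 4.5 mm wide slot right across for the bits, with an 11 mm square middle for the nose. Bits riding on the face: key origin 3 mm below it; bits within about 0.1 rad of the slot: the key drops 7 mm more, to its collar.
- lock_stop (a point): On the lock's axis at the rim; its axes are those of the key at the stop (give or take half a turn), a quarter turn clockwise from switchbox. The slot is not measured: it starts anywhere from 0.70 to 1.95 rad anticlockwise of the stop, seen from above, and stays where left. It turns freely from 2.0 rad; from 0.62 rad to the stop it moves the bolt.
- bolt (a joint): How far the bolt inside the door is thrown, m: 0 drawn back, about 0.012 fully out at the stop; it stays where put. Turning the insert takes 0.06 N m, about 0.1 N m once it moves the bolt; at the stop this rises steeply (0.25 N m is plenty). The key has up to 0.15 rad of play and give in the slot and comes straight out at any angle.
- block: Wooden tool block 200 mm (x) by 70 mm (y), 50 mm high, fixed to the bench. Origin: centre of its underside. The key's hole is at its -x end; three potter's tools, up to 165 mm high, stand in it at x = +45 to +82 mm.
- key_hole (a point): Centre of the mouth of the key's round hole in the top of the tool block, 50 mm above the bench, 60 mm from the block's centre on its -x side; 24 mm in diameter, 40 mm deep. The key hangs in it by its collar, its origin 20 mm below this point.
- mug: Blue stoneware mug, 80 mm in diameter, 85 mm high; origin at the centre of its underside. It stays where it is.
- jar: Glaze jar with white cap, 70 mm in diameter, 90 mm high; origin at the centre of its underside. It stays where it is.
- screwdriver: Screwdriver lying on the bench between the robot and the box, about 200 mm long, along its own x, lying across the robot's front. It stays where it is.

How it is judged (in metres and radians):
On the way, in this order (a step that is already met when the one before it is completed fails the run):
1. the key is seated in the lock: bits in the keyhole, collar down on the rim (z of key in the frame of lock_mouth below -0.0175 m and horizontal distance between key and lock_mouth below 0.003 m and angle between key's own z axis and vertical below 0.12 rad), for 0.2 s.
2. the bolt is turned fully out with the key seated (value of joint bolt above 0.0105 m and z of key in the frame of lock_mouth below -0.0155 m), for 0.2 s.
At the end, for the whole second after the job is handed in: The bolt is out by more than 10.5 mm (of about 12), and the key hangs at rest and released in its hole in the tool block: upright within 0.12 rad, centred within 6 mm and its collar down within 3 mm (value of joint bolt above 0.0105 m and horizontal distance between key and key_hole below 0.006 m and z of key in the frame of key_hole below -0.017 m and angle between key's own z axis and vertical below 0.12 rad and linear speed of key below 0.02 m/s); the robot touches nothing.
It fails at once if the key is forced: more than 50 N between key and lock (contact force between key and switchbox above 50 N).
It fails at once if the mug, the jar or the screwdriver is moved more than 15 mm (distance of any of mug, jar, screwdriver from where it was at the start of the episode above 0.015 m).
It fails at once if the robot's hand bangs on the switch box or the tool block (contact force between any of the arm, the fingers and switchbox above 15 N or contact force between any of the arm, the fingers and block above 15 N).
It also fails if it takes over 72 s, if anything falls off the work surface, if the arm or the gripper's body presses on something with over 40 N, if the wrist force passes 120 N, or if a joint passes its speed limit or range.

## Working session

There is one attempt and no reset: what is moved stays moved. The work goes in short steps, Python scripts to look and compute and a tool call to move; the robot and the scene stay as the last step left them, time stands still between calls to the robot, and variables do not carry over. Pictures are saved under pics/ and viewed, at most 10 in all, crops included, and the job is handed in when it is done.

Besides the shell and the picture viewer there is one more tool, called after "Request:" as a command line: name --pt "numbers of a row" for each row, then --argument value for the rest. drive_tool: Moves the arm, as the interface text tells. Its arguments: {"type":"object","properties":{"rows":{"type":"array"}},"required":["rows"]}

```bash
mkdir -p pics; ls
cat > h.py <<'E'
import numpy as np, cv2
from station import *
def world(c,m):
    v,u=np.nonzero(m&(c["z_map"]>0)); z=c["z_map"][v,u]
    P=np.stack([(u-c["cx"])/c["fx"]*z,(v-c["cy"])/c["fy"]*z,z],1)
    return (P-np.array(c["t"]))@np.array(c["R"])
def save(c,n): cv2.imwrite("pics/"+n,cv2.cvtColor(c["frame"],cv2.COLOR_RGB2BGR))
E
python3 - <<'E'
from h import *
s=sense(); print(s["tcp_pos"],s["ee_rot"],s["gripper_width"],s["time_s"])
fr=[]
for n in("top","side"):
    c=capture(n); fr.append(c["frame"])
    print(n,c["fx"],"campos",(-np.array(c["R"]).T@np.array(c["t"])).round(3))
    for l in["key","switchbox","block","mug","jar","screwdriver","lock_mouth","key_hole"]:
        try:
            for r in masks_of(l,c)[:2]:
                P=world(c,r["region"]); 
                print(l,round(r["p"],2),np.round(r["xy"]),r["region"].sum(),np.median(P,0).round(3),np.percentile(P,2,0).round(3),np.percentile(P,98,0).round(3))
        except Exception as e: print(l,e)
    save(c,n+"0.png")
E
```

```text
pics
[ 0.24882393 -0.57273097  0.24045164] [[-9.17283419e-01 -3.98233909e-01 -9.39413692e-04]
 [-3.98235009e-01  9.17281337e-01  1.95606600e-03]
 [ 8.27348356e-05  2.16837433e-03 -9.99997646e-01]] 0.9999704417917696 0.0
top 395.5165949767197 campos [ 0.312 -0.054  0.992]
key 0.53 [364. 210.] 159 [ 0.476 -0.237  0.078] [ 0.466 -0.255  0.049] [ 0.494 -0.221  0.11 ]
switchbox 0.82 [203. 146.] 15014 [0.605 0.138 0.121] [ 0.481 -0.011  0.016] [0.75  0.286 0.13 ]
switchbox 0.65 [443. 184.] 992 [ 0.544 -0.428  0.087] [ 0.516 -0.465  0.003] [ 0.579 -0.406  0.092]
block 0.7 [364. 188.] 2549 [ 0.537 -0.248  0.049] [ 0.437 -0.296 -0.   ] [ 0.63  -0.2    0.126]
mug 0.59 [139. 261.] 1416 [0.35  0.293 0.035] [0.29  0.24  0.001] [0.388 0.316 0.086]
jar 0.87 [445. 188.] 912 [ 0.543 -0.427  0.087] [ 0.517 -0.464  0.016] [ 0.575 -0.406  0.092]
screwdriver 0.64 [205. 147.] 15062 [0.605 0.137 0.121] [ 0.482 -0.013  0.01 ] [0.751 0.286 0.13 ]
screwdriver 0.61 [273. 230.] 538 [ 0.433 -0.03   0.021] [ 0.312 -0.041 -0.001] [ 0.495 -0.015  0.027]
lock_mouth 0.76 [205. 146.] 15076 [0.604 0.138 0.121] [ 0.481 
[... 344 characters left out ...]
 -0.001] [ 0.492 -0.019  0.026]
switchbox 0.79 [256. 182.] 9603 [0.558 0.083 0.112] [ 0.478 -0.025  0.004] [0.754 0.275 0.128]
block 0.83 [343. 262.] 2462 [ 0.508 -0.26   0.049] [ 0.435 -0.305  0.003] [ 0.626 -0.203  0.124]
mug 0.58 [152. 205.] 1162 [0.341 0.259 0.055] [0.286 0.239 0.006] [0.389 0.318 0.084]
jar 0.69 [428. 307.] 206 [ 0.526 -0.463  0.025] [ 0.516 -0.475  0.009] [ 0.555 -0.42   0.039]
screwdriver 0.79 [251. 248.] 484 [ 0.424 -0.034  0.017] [ 0.309 -0.041 -0.002] [ 0.495 -0.015  0.026]
lock_mouth 0.83 [254. 186.] 9754 [0.558 0.084 0.111] [ 0.478 -0.025  0.002] [0.757 0.279 0.128]
key_hole 0.45 [326. 252.] 305 [ 0.478 -0.24   0.086] [ 0.469 -0.254  0.051] [ 0.494 -0.224  0.108]
```

Run:
```python
from h import *
a=cv2.imread("pics/top0.png");
b=cv2.resize(a[80:300,100:480],None,fx=2.1,fy=2.1,interpolation=cv2.INTER_CUBIC); cv2.imwrite("pics/top0c.png",b)
c=capture("top")
def rect(P,zlo,zhi,n):
    Q=P[(P[:,2]>zlo)&(P[:,2]<zhi)]; r=cv2.minAreaRect((Q[:,:2]*1000).astype(np.float32)); print(n,len(Q),r,np.median(Q[:,2]))
P=world(c,masks_of("switchbox",c)[0]["region"]); rect(P,.115,.135,"box")
P=world(c,masks_of("block",c)[0]["region"]); rect(P,.044,.055,"block")
c2=capture("side")
for cc in(c,c2):
    m=cv2.dilate(masks_of("key",cc)[0]["region"].astype(np.uint8),np.ones((5,5)))>0
    P=world(cc,m); rect(P,.085,.12,"wing"); Q=P[P[:,2]>.1];print(Q[:,2].max(),Q[:,:2].mean(0)); w,V=np.linalg.eigh(np.cov(Q[:,:2].T)); print(V[:,1],w**.5)
    # lock rim: points above door near -x end
Pa=world(c,np.ones((420,560),bool)); 
Q=Pa[(Pa[:,2]>.1235)&(Pa[:,2]<.131)&(abs(Pa[:,0]-.55)<.13)&(abs(Pa[:,1]-.13)<.16)]; print(len(Q)); print(np.round(Q[::max(1,len(Q)//40)],3).tolist())
```

```text
box 13264 ((624.5457763671875, 141.60708618164062), (256.84844970703125, 298.88458251953125), 9.970096588134766) 0.12157021323265785
block 1961 ((537.1571044921875, -252.02798461914062), (70.45670318603516, 200.58303833007812), 76.28947448730469) 0.04941934033100748
wing 76 ((478.6284484863281, -237.33201599121094), (9.146867752075195, 35.62723922729492), 26.386770248413086) 0.10661054952186425
0.11034487649273436 [ 0.47819928 -0.23687224]
[-0.43413616  0.90084727] [0.00269133 0.01033026]
wing 157 ((479.0793762207031, -238.1484832763672), (12.140344619750977, 35.422523498535156), 28.384641647338867) 0.09873699636618272
0.10979642466275157 [ 0.47873793 -0.23946714]
[-0.41681283  0.90899233] [0.00280813 0.00988352]
1619
[[0.68, 0.279, 0.124], [0.678, 0.211, 0.125], [0.679, 0.09, 0.126], [0.675, 0.122, 0.128], [0.671, 0.136, 0.13], [0.668, 0.218, 0.125], [0.664, 0.247, 0.127], [0.67, 0.046, 0.126], [0.666, 0.12, 0.125], [0.66, 0.221, 0.127], [0.658, 0.256, 0.124], [0.663, 0.041, 0.125], [0.66, 0.064, 0.126], [0.657, 0.087, 0.125], [0.655, 0.085, 0.124], [0.645, 0.25, 0.126], [0.644, 0.22, 0.125], [0.644, 0.163, 0.124], [0.634, 0.253, 0.129], [0.638, 0.102, 0.124], [0.623, 0.277, 0.124], [0.617, 0.147, 0.125], [0.608, 0.084, 0.127], [0.604, -0.01, 0.124], [0.588, 0.232, 0.125], [0.58, 0.261, 0.124], [0.573, 0.192, 0.124], [0.568, 0.103, 0.124], [0.561, 0.018, 0.124], [0.55, 0.129, 0.127], [0.545, 0.13, 0.128], [0.547, 0.022, 0.125], [0.54, 0.11, 0.124], [0.535, 0.11, 0.124], [0.531, 0.103, 0.125], [0.525, 0.107, 0.126], [0.524, 0.015, 0.124], [0.515, 0.131, 0.128], [0.516, 0.041, 0.125], [0.511, 0.077, 0.124], [0.49, 0.265, 0.124]]
```

View pics/top0c.png

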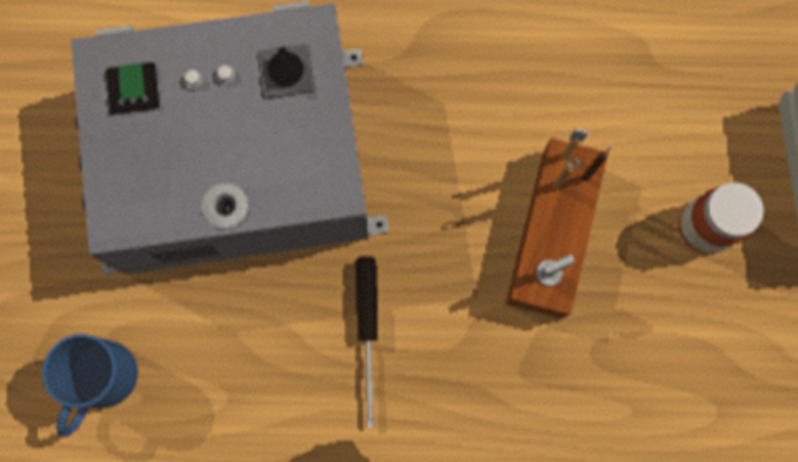

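View pics/side0.png

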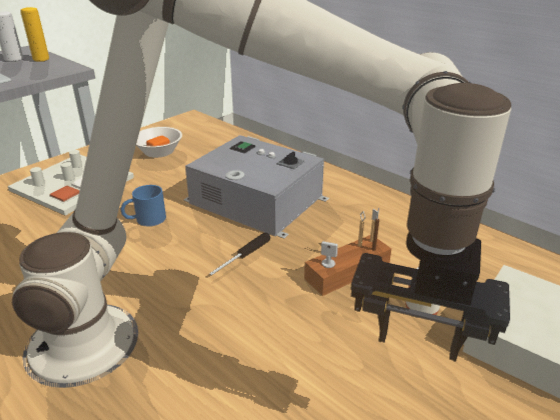

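The top view shows the lock's white rim at about full-frame pixel (207,178), and the key wing at about (366,206) at the near end of the block. In the side view the key is at (328,250), the lock is at (235,174), and the arm is clear of both. Next I'll measure the lock rim and box yaw.

```bash
cat >> h.py <<'E'
def atz(c,u,v,z):
    R=np.array(c["R"]);o=-R.T@np.array(c["t"]); d=R.T@np.array([(u-c["cx"])/c["fx"],(v-c["cy"])/c["fy"],1]); return (o+d*(z-o[2])/d[2])[:2]
def pix(c,X):
    p=np.array(c["R"])@np.array(X)+np.array(c["t"]); return c["fx"]*p[0]/p[2]+c["cx"],c["fy"]*p[1]/p[2]+c["cy"]
E
python3 - <<'E'
from h import *
for n in("top","side"):
    c=capture(n)
    u,v=pix(c,[.536,.122,.127]); print(n,u,v)
    g=cv2.cvtColor(c["frame"],cv2.COLOR_RGB2GRAY); r=22; sub=g[int(v)-r:int(v)+r,int(u)-r:int(u)+r]
    th,m=cv2.threshold(sub,0,255,cv2.THRESH_BINARY+cv2.THRESH_OTSU); print("th",th)
    cs,_=cv2.findContours(m,cv2.RETR_EXTERNAL,cv2.CHAIN_APPROX_NONE); k=max(cs,key=cv2.contourArea)
    e=cv2.fitEllipse(k); print(e, "lock rim",atz(c,e[0][0]+int(u)-r,e[0][1]+int(v)-r,.127))
    # bore: dark inside
    P=world(c,masks_of("switchbox",c)[0]["region"]); Q=P[abs(P[:,2]-.1215)<.0025]
    H=cv2.convexHull((Q[:,:2]*1e4).astype(np.float32)); print("box",cv2.minAreaRect(H))
    m=cv2.dilate(masks_of("key",c)[0]["region"].astype(np.uint8),np.ones((5,5)))>0
    P=world(c,m); Q=P[(abs(P[:,2]-.052)<.007)]; 
    # line fits of door edges
    hull=H[:,0]/1e4; d=np.roll(hull,-1,0)-hull; L=np.hypot(*d.T); i=np.argsort(-L)[:4]; print([(L[j].round(3),np.degrees(np.arctan2(*d[j][::-1])).round(1)) for j in i])
    cv2.imwrite("pics/lock_%s.png"%n,cv2.resize(cv2.cvtColor(c["frame"],cv2.COLOR_RGB2BGR)[int(v)-r:int(v)+r,int(u)-r:int(u)+r],(396,396),interpolation=cv2.INTER_CUBIC))
a=np.hstack([cv2.imread("pics/lock_%s.png"%n) for n in("top","side")]); cv2.imwrite("pics/lock.png",a)
E
```

```text
top 207.53118562261204 175.16482348486267
th 87.0
((20.59154510498047, 18.986909866333008), (44.27561950683594, 51.760372161865234), 74.32601165771484) lock rim [0.54327127 0.12682437]
box ((6249.59130859375, 1419.7479248046875), (2557.021240234375, 2986.8994140625), 9.955709457397461)
[(np.float32(0.239), np.float32(-80.0)), (np.float32(0.205), np.float32(99.9)), (np.float32(0.14), np.float32(-169.8)), (np.float32(0.099), np.float32(10.1))]
side 236.397499806768 173.26440217317185
th 119.0
((24.0272274017334, 16.107412338256836), (36.374481201171875, 52.757598876953125), 108.47213745117188) lock rim [0.56296241 0.14495737]
box ((6246.6611328125, 1422.4130859375), (2580.72216796875, 3020.687255859375), 9.966781616210938)Traceback (most recent call last):
  File "<stdin>", line 12, in <module>
IndexError: list index out of range
```

Request:
drive_tool --pt "100 20 30 0 0 0 0.12" --pt "100 20 30 0 0 0 0.12" --pt "100 20 30 0 0 0 0.12" --pt "100 20 30 0 0 0 0.12" --pt "100 20 30 0 0 0 0.12"

```text
time_s: 1.92
tcp_pos: [0.3496, -0.4219, 0.2417]
ee_rot: [[-0.527, -0.85, 0.0], [-0.85, 0.527, -0.0], [0.0, -0.0, -1.0]]
wrist_force: [1.0, -0.8, -0.3]
gripper_width: 1.002
gripper_force: 0.0
```

```bash
cat >> h.py <<'E'
def lock(c,n=None):
    u,v=pix(c,[.535,.124,.127]); r=22; u0,v0=int(u)-r,int(v)-r
    im=cv2.cvtColor(c["frame"],cv2.COLOR_RGB2BGR)[v0:v0+2*r,u0:u0+2*r]
    big=cv2.resize(im,None,fx=9,fy=9,interpolation=cv2.INTER_CUBIC); g=cv2.cvtColor(big,cv2.COLOR_BGR2GRAY)
    th=(np.percentile(g,97)+np.median(g))/2; m=(g>th).astype(np.uint8)
    cs,_=cv2.findContours(m,cv2.RETR_EXTERNAL,cv2.CHAIN_APPROX_NONE); e=cv2.fitEllipse(cv2.convexHull(max(cs,key=cv2.contourArea)))
    cv2.ellipse(big,e,(0,0,255),1)
    f=lambda q:(q+.5)/9-.5
    return atz(c,f(e[0][0])+u0,f(e[0][1])+v0,.127),np.array(e[1])/9,big
E
python3 - <<'E'
from h import *
B=[]
for n in("top","side"):
    c=capture(n); p,s,b=lock(c); B.append(b); print(n,p,s,"px/m",c["fx"]/np.median(c["z_map"][170:180,200:210]))
    g=c["z_map"]; P=world(c,np.ones(g.shape,bool)); d=np.hypot(P[:,0]-p[0],P[:,1]-p[1]); Q=P[(d<.022)&(P[:,2]>.1245)&(P[:,2]<.131)]; print(len(Q),cv2.minEnclosingCircle((Q[:,:2]*1e3).astype(np.float32)))
    Q=P[(d<.02)&(P[:,2]<.121)&(P[:,2]>.108)]; print(len(Q),Q[:,2].min() if len(Q) else 0,Q.mean(0))
    m=cv2.dilate(masks_of("key",c)[0]["region"].astype(np.uint8),np.ones((5,5)))>0
    P=world(c,m);Q=P[P[:,2]>.088]; print(cv2.minAreaRect((Q[:,:2]*1e3).astype(np.float32)),Q[:,2].max())
cv2.imwrite("pics/lock.png",np.hstack(B))
E
```

```text
top [0.53128242 0.1230989 ] [20.69546678 21.30945841] px/m 441.34537
150 ((531.37451171875, 123.51828002929688), 21.6976261138916)
53 0.1082533466819072 [0.53298779 0.12678385 0.11571575]
((478.7235107421875, -237.24774169921875), (9.316559791564941, 35.85393524169922), 25.08216094970703) 0.1099617996049119
side [0.53027736 0.12092836] [ 8.898123   18.45854526] px/m 369.49905
75 ((530.102783203125, 120.7649154663086), 21.84440040588379)
15 0.11501265860551682 [0.53818465 0.13082802 0.11826604]
((372.6360778808594, -323.1485290527344), (283.56256103515625, 33.60975646972656), 38.707252502441406) 0.3035388975578847
```

View pics/lock.png

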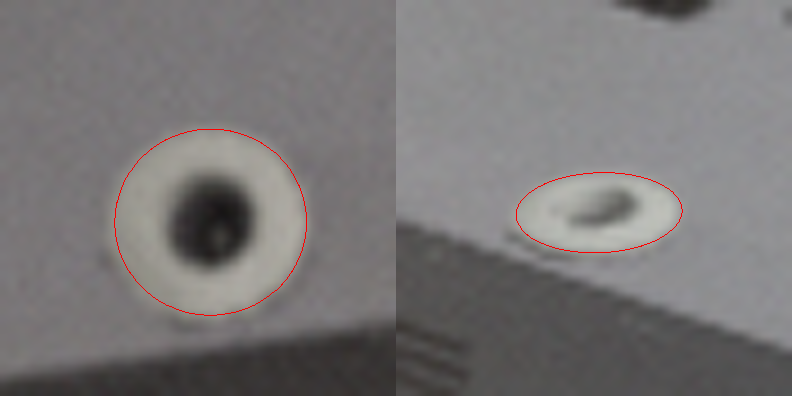

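Request:
drive_tool --pt "100 20 30 0 0 0 0.12" --pt "100 20 30 0 0 0 0.12" --pt "100 20 30 0 0 0 0.12" --pt "100 20 30 0 0 0 0.12" --pt "100 20 30 0 0 0 0.12"

```text
time_s: 2.53
tcp_pos: [0.4493, -0.2731, 0.2416]
ee_rot: [[0.042, -0.999, 0.0], [-0.999, -0.042, -0.0], [0.0, -0.0, -1.0]]
wrist_force: [0.8, 0.7, -0.4]
gripper_width: 1.001
gripper_force: 0.0
```

The lock rim is clear in both views. The cameras agree to about 2 mm, giving lock ≈ (0.531, 0.122), key ≈ (0.479, -0.238) with yaw about -64°, and box yaw about 10°.

Request:
drive_tool --pt "100 7 9 -10 0 0 0.103" --pt "100 7 9 -10 0 0 0.103" --pt "100 7 9 -10 0 0 0.103" --pt "100 7 9 -10 0 0 0.103" --pt "100 1.5 -1 -10 0 0 0"

```text
time_s: 2.95
tcp_pos: [0.4793, -0.2383, 0.191]
ee_rot: [[0.438, -0.899, 0.001], [-0.899, -0.438, -0.0], [0.0, -0.0, -1.0]]
wrist_force: [0.3, -0.5, 0.2]
gripper_width: 0.997
gripper_force: 0.0
```

Request:
drive_tool --pt "100 0 0 -25 0 0 0" --pt "100 0 0 -25 0 0 0" --pt "100 0 0 -25 0 0 0" --pt "100 0 0 -15 0 0 0" --pt "100 0 0 -7 0 0 0"

```text
time_s: 3.37
tcp_pos: [0.4766, -0.2392, 0.0918]
ee_rot: [[0.432, -0.902, -0.005], [-0.902, -0.432, 0.001], [-0.003, 0.004, -1.0]]
wrist_force: [0.2, -0.2, -0.0]
gripper_width: 1.0
gripper_force: 0.0
```

Run:
```python
from h import *
s=sense(); print(s["joints"],s["tcp_pos"],s["wrist_force"],s["time_s"])
B=[]
for n in("top","side"):
    c=capture(n); u,v=map(int,pix(c,[.479,-.238,.095])); B.append(cv2.resize(cv2.cvtColor(c["frame"],cv2.COLOR_RGB2BGR)[v-45:v+45,u-45:u+45],(390,390),interpolation=cv2.INTER_CUBIC))
cv2.imwrite("pics/g1.png",np.hstack(B))
```

```text
[-9.22158844e+00  2.25640180e+01 -2.33479179e+01 -2.10589282e-02
 -4.43790962e+01  3.48171183e+01] [ 0.47655998 -0.23918759  0.09179172] [ 0.15034214 -0.17488753 -0.01339024] 3.3667
```

View pics/g1.png

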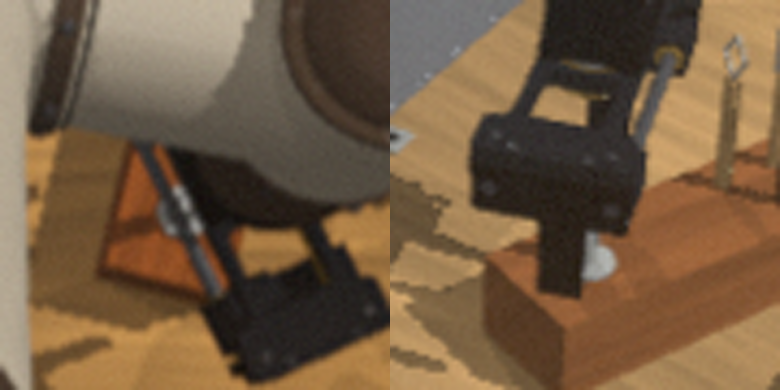

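The top view is mostly covered by the arm, but it shows the wing between the jaws. In the side view the near finger stands in front of the key collar. I'll close the gripper.

Request:
drive_tool --pt "100 0 0 0 0 0 0" --pt "100 0 0 0 0 0 0" --pt "60 0 0 0 0 0 0" --pt "40 0 0 0 0 0 0" --pt "20 0 0 0 0 0 0"

```text
time_s: 3.88
tcp_pos: [0.4789, -0.2383, 0.0953]
ee_rot: [[0.436, -0.9, 0.002], [-0.9, -0.436, -0.0], [0.001, -0.001, -1.0]]
wrist_force: [-0.1, 0.9, -0.1]
gripper_width: 0.854
gripper_force: 0.0
```

Request:
drive_tool --pt "0 0 0 0 0 0 0" --pt "0 0 0 0 0 0 0" --pt "0 0 0 0 0 0 0" --pt "0 0 0 0 0 0 0" --pt "0 0 0 0 0 0 0"

```text
time_s: 4.3
tcp_pos: [0.4785, -0.2382, 0.0945]
ee_rot: [[0.436, -0.9, -0.0], [-0.9, -0.436, -0.0], [-0.0, 0.0, -1.0]]
wrist_force: [0.6, 0.2, 0.2]
gripper_width: 0.479
gripper_force: 0.0
```

Request:
drive_tool --pt "0 0 0 0 0 0 0" --pt "0 0 0 0 0 0 0" --pt "0 0 0 0 0 0 0" --pt "0 0 0 0 0 0 0" --pt "0 0 0 0 0 0 0"

```text
time_s: 4.72
tcp_pos: [0.479, -0.2382, 0.0948]
ee_rot: [[0.436, -0.9, 0.001], [-0.9, -0.436, -0.0], [0.001, -0.001, -1.0]]
wrist_force: [0.1, -0.6, 0.8]
gripper_width: 0.101
gripper_force: 40.4
```

Request:
drive_tool --pt "0 0 0 0 0 0 0" --pt "0 0 0 0 0 0 0" --pt "0 0 0 0 0 0 0"

```text
time_s: 4.97
tcp_pos: [0.4789, -0.2383, 0.0948]
ee_rot: [[0.436, -0.9, 0.001], [-0.9, -0.436, -0.0], [0.001, -0.001, -1.0]]
wrist_force: [2.4, -0.1, -0.4]
gripper_width: 0.098
gripper_force: 40.8
```

Gripped, at 8.5 mm width. The home pose is TCP (0.4789, -0.2383, 0.0948) at yaw -64.15°. Next is lifting the key and carrying it over.

Request:
drive_tool --pt "0 0 0 12 0 0 0" --pt "0 0 0 24 0 0 0" --pt "0 0 0 28 0 0 0" --pt "0 0 0 28 0 0 0" --pt "0 0 0 28 0 0 0"

```text
time_s: 5.38
tcp_pos: [0.4775, -0.238, 0.215]
ee_rot: [[0.436, -0.9, -0.003], [-0.9, -0.436, 0.001], [-0.002, 0.002, -1.0]]
wrist_force: [-0.7, -0.5, -1.2]
gripper_width: 0.102
gripper_force: 40.0
```

Request:
drive_tool --pt "0 2 14 5 0 0 0.03" --pt "0 4 30 0 0 0 0.03" --pt "0 5 36 0 0 0 0.03" --pt "0 6 40 0 0 0 0.03" --pt "0 6 40 0 0 0 0.03"

```text
time_s: 5.8
tcp_pos: [0.5005, -0.077, 0.219]
ee_rot: [[0.565, -0.825, -0.002], [-0.825, -0.565, 0.0], [-0.001, 0.001, -1.0]]
wrist_force: [1.3, -0.2, -0.6]
gripper_width: 0.101
gripper_force: 40.0
```

Request:
drive_tool --pt "0 6 40 0 0 0 0.03" --pt "0 6 40 0 0 0 0.03" --pt "0 6 40 0 0 0 0.03" --pt "0 5 36 0 0 0 0.03" --pt "0 4 30 0 0 0 0.06"

```text
time_s: 6.22
tcp_pos: [0.5278, 0.1101, 0.2189]
ee_rot: [[0.706, -0.708, -0.002], [-0.708, -0.706, -0.0], [-0.001, 0.001, -1.0]]
wrist_force: [-0.2, -0.6, -1.2]
gripper_width: 0.104
gripper_force: 40.0
```

Request:
drive_tool --pt "0 2 14 0 0 0 0" --pt "0 0 0 0 0 0 0" --pt "0 0 0 0 0 0 0" --pt "0 0 0 0 0 0 0"

```text
time_s: 6.55
tcp_pos: [0.5299, 0.1207, 0.2191]
ee_rot: [[0.703, -0.711, -0.002], [-0.711, -0.703, -0.001], [-0.001, 0.002, -1.0]]
wrist_force: [0.3, -0.8, -0.6]
gripper_width: 0.099
gripper_force: 40.0
```

Run:
```python
from h import *
s=sense(); print(s["joints"],s["tcp_pos"],s["wrist_force"],s["moment"],s["time_s"])
B=[]
for n in("top","side"):
    c=capture(n); u,v=map(int,pix(c,[.531,.122,.155])); B.append(cv2.resize(cv2.cvtColor(c["frame"],cv2.COLOR_RGB2BGR)[v-40:v+40,u-40:u+40],(390,390),interpolation=cv2.INTER_CUBIC))
    for r in masks_of("key",c)[:1]:
        P=world(c,r["region"]); print(n,r["p"],r["xy"],len(P)); 
        for a,b in((.14,.165),(.165,.178),(.178,.19)):
            Q=P[(P[:,2]>a)&(P[:,2]<b)&(P[:,0]<.6)]; print(a,len(Q),Q.mean(0) if len(Q) else 0)
cv2.imwrite("pics/g2.png",np.hstack(B))
```

```text
[ 2.99272088e+01  1.52066465e+01 -1.29690172e+01 -1.14555681e-02
 -6.19306091e+01  1.47428140e+01] [0.52988016 0.12070201 0.21906697] [ 0.25082921 -0.76772355 -0.61520091] [-0.10567409  0.17341261 -0.03859167] 6.55
side 0.66 [235.4, 156.3] 163
0.14 27 [0.5289412  0.11922887 0.16034782]
0.165 33 [0.52584241 0.11727682 0.17409892]
0.178 41 [0.52694817 0.1161384  0.18195224]
```

View pics/g2.png

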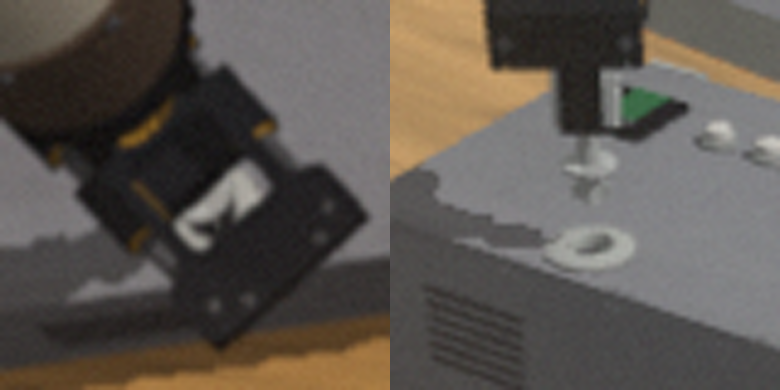

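Side view: the key's collar (590,160 in the crop) and bits hang straight above the lock ring (592,245), within about 1 mm. I'll nudge +1, +1 mm and lower.

Request:
drive_tool --pt "0 1 1 -8 0 0 0" --pt "0 0 0 -10 0 0 0" --pt "0 0 0 -7 0 0 0" --pt "0 0 0 -3 0 0 0" --pt "0 0 0 0 0 0 0"

```text
time_s: 7.17
tcp_pos: [0.5308, 0.1224, 0.1899]
ee_rot: [[0.704, -0.71, -0.003], [-0.71, -0.704, -0.001], [-0.001, 0.003, -1.0]]
wrist_force: [-0.5, 0.1, -1.7]
gripper_width: 0.1
gripper_force: 40.0
```

Request:
drive_tool --pt "0 0 0 -1.5 0 0 0" --pt "0 0 0 -1.5 0 0 0" --pt "0 0 0 -1.5 0 0 0" --pt "0 0 0 0 0 0 0"

```text
time_s: 7.5
tcp_pos: [0.5314, 0.1228, 0.1869]
ee_rot: [[0.704, -0.71, -0.0], [-0.71, -0.704, 0.0], [-0.0, 0.0, -1.0]]
wrist_force: [0.4, -0.7, -0.9]
gripper_width: 0.102
gripper_force: 40.0
```

Request:
drive_tool --pt "0 0 0 -1.5 0 0 0" --pt "0 0 0 -1.5 0 0 0" --pt "0 0 0 -1.5 0 0 0" --pt "0 0 0 0 0 0 0"

```text
time_s: 7.83
tcp_pos: [0.5318, 0.1233, 0.1834]
ee_rot: [[0.704, -0.71, 0.001], [-0.71, -0.704, 0.001], [0.0, -0.002, -1.0]]
wrist_force: [-1.8, 2.4, -0.5]
gripper_width: 0.101
gripper_force: 39.9
```

Request:
drive_tool --pt "0 0 0 -1.5 0 0 0" --pt "0 0 0 -1.5 0 0 0" --pt "0 0 0 -1 0 0 0" --pt "0 0 0 0 0 0 0"

```text
time_s: 8.17
tcp_pos: [0.5319, 0.1237, 0.1786]
ee_rot: [[0.704, -0.71, 0.001], [-0.71, -0.704, 0.002], [-0.0, -0.002, -1.0]]
wrist_force: [-2.8, 5.5, 1.2]
gripper_width: 0.096
gripper_force: 39.9
```

Request:
drive_tool --pt "0 -0.5 1 -1 0 0 0" --pt "0 0 0 -1 0 0 0" --pt "0 0 0 0 0 0 0" --pt "0 0 0 0 0 0 0"

```text
time_s: 8.5
tcp_pos: [0.5319, 0.1241, 0.1783]
ee_rot: [[0.705, -0.71, 0.003], [-0.71, -0.705, 0.0], [0.002, -0.002, -1.0]]
wrist_force: [-3.1, 3.2, 9.3]
gripper_width: 0.105
gripper_force: 40.0
```

Run:
```python
from h import *
s=sense(); print(s["tcp_pos"],s["wrist_force"],s["moment"],s["effort"])
```

```text
[0.53190049 0.12406915 0.17833724] [-3.09949821  3.18982989  9.33593036] [0.88317222 1.11959635 0.01348749] [-1.85383346e+00 -2.84188217e+01  1.43293950e+01  3.78291383e+00
  4.38456796e-01  7.12212452e-03]
```

Request:
drive_tool --pt "0 -0.3 0.4 0 0 0 0.05" --pt "0 0 0 0 0 0 0.05" --pt "0 0 0 0 0 0 0.05" --pt "0 0 0 0 0 0 0.05" --pt "0 0 0 0 0 0 0.05"

```text
time_s: 8.92
tcp_pos: [0.532, 0.124, 0.1784]
ee_rot: [[0.86, -0.511, 0.003], [-0.511, -0.86, -0.0], [0.003, -0.001, -1.0]]
wrist_force: [-1.2, 0.8, 8.6]
gripper_width: 0.104
gripper_force: 40.0
```

Request:
drive_tool --pt "0 0 0 0 0 0 0.05" --pt "0 0 0 0 0 0 0.05" --pt "0 0 0 0 0 0 0.05" --pt "0 0 0 0 0 0 0.05" --pt "0 0 0 0 0 0 0.05"

```text
time_s: 9.33
tcp_pos: [0.532, 0.1238, 0.1783]
ee_rot: [[0.959, -0.283, 0.003], [-0.283, -0.959, -0.001], [0.003, -0.0, -1.0]]
wrist_force: [-0.3, 0.2, 7.9]
gripper_width: 0.099
gripper_force: 40.1
```

Request:
drive_tool --pt "0 0 0 0 0 0 0.05" --pt "0 0 0 0 0 0 0.05" --pt "0 0 0 0 0 0 0.05" --pt "0 0 0 0 0 0 0.05" --pt "0 0 0 0 0 0 0.05"

```text
time_s: 9.75
tcp_pos: [0.5318, 0.1233, 0.1781]
ee_rot: [[0.999, -0.037, 0.003], [-0.037, -0.999, -0.002], [0.003, 0.002, -1.0]]
wrist_force: [-0.7, -0.6, 6.2]
gripper_width: 0.103
gripper_force: 40.1
```

Request:
drive_tool --pt "0 0 0 0 0 0 0.05" --pt "0 0 0 0 0 0 0.05" --pt "0 0 0 0 0 0 0.05" --pt "0 0 0 0 0 0 0.05"

```text
time_s: 10.08
tcp_pos: [0.5306, 0.1235, 0.176]
ee_rot: [[0.987, 0.162, -0.001], [0.162, -0.987, -0.001], [-0.001, 0.001, -1.0]]
wrist_force: [0.4, 1.6, 0.1]
gripper_width: 0.1
gripper_force: 40.0
```

It dropped 2.3 mm and the force went to zero at yaw of about 9°. I'll follow it down.

Request:
drive_tool --pt "0 0 0 -1 0 0 0" --pt "0 0 0 -1.5 0 0 0" --pt "0 0 0 -1 0 0 0" --pt "0 0 0 0 0 0 0"

```text
time_s: 10.42
tcp_pos: [0.5305, 0.1238, 0.1723]
ee_rot: [[0.987, 0.159, -0.001], [0.159, -0.987, -0.001], [-0.001, 0.001, -1.0]]
wrist_force: [0.6, -0.2, -1.0]
gripper_width: 0.1
gripper_force: 40.0
```

Request:
drive_tool --pt "0 0 0 -1 0 0 0" --pt "0 0 0 -1 0 0 0" --pt "0 0 0 0 0 0 0"

```text
time_s: 10.67
tcp_pos: [0.5307, 0.124, 0.1717]
ee_rot: [[0.987, 0.16, -0.0], [0.16, -0.987, -0.001], [-0.0, 0.001, -1.0]]
wrist_force: [-2.0, -0.1, 3.2]
gripper_width: 0.103
gripper_force: 40.0
```

Request:
drive_tool --pt "0 0 0 0 0 0 0" --pt "0 0 0 0 0 0 0" --pt "0 0 0 0 0 0 0" --pt "0 0 0 0 0 0 -0.05"

```text
time_s: 11.0
tcp_pos: [0.5309, 0.1241, 0.1717]
ee_rot: [[0.994, 0.11, 0.001], [0.11, -0.994, -0.0], [0.001, 0.0, -1.0]]
wrist_force: [-0.6, -1.4, 5.1]
gripper_width: 0.103
gripper_force: 40.0
```

Request:
drive_tool --pt "0 0 0 0 0 0 -0.07" --pt "0 0 0 0 0 0 -0.07" --pt "0 0 0 0 0 0 -0.07" --pt "0 0 0 0 0 0 -0.07" --pt "0 0 0 0 0 0 -0.07"

```text
time_s: 11.42
tcp_pos: [0.5313, 0.1247, 0.1717]
ee_rot: [[0.971, -0.24, 0.002], [-0.24, -0.971, 0.001], [0.002, -0.001, -1.0]]
wrist_force: [-1.4, 0.3, 4.0]
gripper_width: 0.103
gripper_force: 40.0
```

Run:
```python
from h import *
s=sense(); print(s["tcp_pos"],s["wrist_force"],s["moment"],s["effort"][5])
```

```text
[0.53132494 0.12466092 0.17169106] [-1.44684166  0.32245584  4.00185085] [0.1302991  0.50461519 0.16879726] 0.4431015159934759
```

Request:
drive_tool --pt "0 0 0 0 0 0 -0.07" --pt "0 0 0 0 0 0 -0.07" --pt "0 0 0 0 0 0 -0.07" --pt "0 0 0 0 0 0 -0.07" --pt "0 0 0 0 0 0 -0.07"

```text
time_s: 11.83
tcp_pos: [0.5316, 0.1252, 0.1717]
ee_rot: [[0.83, -0.558, 0.003], [-0.558, -0.83, 0.002], [0.001, -0.003, -1.0]]
wrist_force: [-0.1, 2.9, 3.0]
gripper_width: 0.097
gripper_force: 40.0
```

Request:
drive_tool --pt "0 0 0 0 0 0 -0.07" --pt "0 0 0 0 0 0 -0.07" --pt "0 0 0 0 0 0 -0.07" --pt "0 0 0 0 0 0 -0.07" --pt "0 0 0 0 0 0 -0.07"

```text
time_s: 12.25
tcp_pos: [0.532, 0.1255, 0.1717]
ee_rot: [[0.588, -0.809, 0.004], [-0.809, -0.588, 0.003], [0.0, -0.005, -1.0]]
wrist_force: [-1.1, 2.4, 2.9]
gripper_width: 0.101
gripper_force: 40.0
```

Run:
```python
from h import *
s=sense(); r=np.array(s["ee_rot"]); print(s["tcp_pos"],np.arctan2(r[1,0],r[0,0]),s["wrist_force"],s["moment"],s["effort"][5])
```

```text
[0.53197651 0.12554216 0.17171464] -0.9423769680170149 [-1.08589533  2.40995483  2.90254981] [0.84327593 0.22896662 0.15881889] 0.40793532505631447
```

Request:
drive_tool --pt "0 0 0 0 0 0 -0.06" --pt "0 0 0 0 0 0 -0.06" --pt "0 0 0 0 0 0 -0.06" --pt "0 0 0 0 0 0 -0.06" --pt "0 0 0 0 0 0 -0.06"

```text
time_s: 12.67
tcp_pos: [0.5324, 0.1258, 0.1718]
ee_rot: [[0.323, -0.946, 0.005], [-0.946, -0.323, 0.003], [-0.002, -0.006, -1.0]]
wrist_force: [0.2, 2.5, 2.5]
gripper_width: 0.102
gripper_force: 40.0
```

Request:
drive_tool --pt "0 0 0 0 0 0 -0.04" --pt "0 0 0 0 0 0 -0.04" --pt "0 0 0 0 0 0 -0.04" --pt "0 0 0 0 0 0 0"

```text
time_s: 13.0
tcp_pos: [0.5325, 0.1258, 0.1717]
ee_rot: [[0.21, -0.978, 0.005], [-0.978, -0.21, 0.003], [-0.002, -0.006, -1.0]]
wrist_force: [1.5, 4.2, 2.7]
gripper_width: 0.102
gripper_force: 40.0
```

```bash
cat > s.py <<'E'
from h import *
s=sense(); r=np.array(s["ee_rot"]); print(s["tcp_pos"],np.arctan2(r[1,0],r[0,0]),s["wrist_force"],s["moment"],s["effort"][5],s["time_s"])
E
python3 s.py
```

```text
[0.53251877 0.12581997 0.17174068] -1.359619494722325 [1.4805448  4.15658326 2.67901433] [ 1.15874793 -0.36917613  0.10005086] -0.3139190096408129 13.0
```

Request:
drive_tool --pt "0 0 0 0 0 0 -0.04" --pt "0 0 0 0 0 0 -0.03" --pt "0 0 0 0 0 0 0"

```text
time_s: 13.25
tcp_pos: [0.5326, 0.1257, 0.1718]
ee_rot: [[0.142, -0.99, 0.005], [-0.99, -0.142, 0.003], [-0.002, -0.006, -1.0]]
wrist_force: [2.5, 5.0, 1.7]
gripper_width: 0.1
gripper_force: 39.9
```

```bash
python3 s.py
```

```text
[0.53259894 0.12574966 0.17177219] -1.428569686843602 [2.48782798 4.97891532 1.7129885 ] [ 1.43088729 -0.71725636  0.09910469] -0.2743943966925144 13.25
```

Request:
drive_tool --pt "0 0.3 0.8 0 0 0 -0.03" --pt "0 0 0 0 0 0 -0.03" --pt "0 0 0 0 0 0 0"

```text
time_s: 13.5
tcp_pos: [0.5327, 0.1259, 0.1717]
ee_rot: [[0.083, -0.997, 0.004], [-0.997, -0.082, 0.002], [-0.002, -0.004, -1.0]]
wrist_force: [4.3, 3.0, 2.1]
gripper_width: 0.1
gripper_force: 40.0
```

```bash
python3 s.py
```

```text
[0.53267545 0.12591728 0.17174982] -1.4882020669392635 [4.25596949 2.98298589 2.08551377] [ 1.05365561 -1.02337027  0.06934867] -0.27383582666516304 13.5
```

Request:
drive_tool --pt "0 0.3 0.3 0 0 0 -0.03" --pt "0 0 0 0 0 0 0" --pt "0 0 0 0 0 0 0"

```text
time_s: 13.75
tcp_pos: [0.5328, 0.126, 0.1718]
ee_rot: [[0.053, -0.999, 0.004], [-0.999, -0.053, 0.002], [-0.001, -0.004, -1.0]]
wrist_force: [4.2, 3.0, 2.1]
gripper_width: 0.099
gripper_force: 40.0
```

```bash
python3 s.py
```

```text
[0.53276136 0.12596576 0.1717597 ] -1.51735986717006 [4.17953068 2.99985818 2.09532551] [ 1.02172232 -1.31272925  0.13619268] -0.16752462834119797 13.75
```

Request:
drive_tool --pt "0 0 0 0 0 0 -0.03" --pt "0 0 0 0 0 0 0" --pt "0 0 0 0 0 0 0"

```text
time_s: 14.0
tcp_pos: [0.5327, 0.1259, 0.1718]
ee_rot: [[0.024, -1.0, 0.004], [-1.0, -0.024, 0.001], [-0.001, -0.004, -1.0]]
wrist_force: [4.1, 3.2, 1.6]
gripper_width: 0.099
gripper_force: 40.0
```

```bash
python3 s.py
```

```text
[0.53274676 0.12593556 0.17175459] -1.5471285404960955 [4.12598138 3.2149976  1.60892533] [ 1.05291679 -1.38090791  0.29123469] -0.2990419417619705 14.0
```

Request:
drive_tool --pt "0 0 0 0 0 0 0" --pt "0 0 0 0 0 0 0"

```text
time_s: 14.17
tcp_pos: [0.5328, 0.1259, 0.1718]
ee_rot: [[0.024, -1.0, 0.004], [-1.0, -0.024, 0.001], [-0.001, -0.004, -1.0]]
wrist_force: [3.6, 3.3, 2.3]
gripper_width: 0.108
gripper_force: 40.0
```

```bash
python3 s.py
```

```text
[0.53276353 0.1259251  0.17175606] -1.5471569235718954 [3.64820302 3.33562317 2.27754435] [ 1.06081902 -1.36621579  0.24059385] -0.2865550573915243 14.1667
```

Request:
drive_tool --pt "0 0 0 0 0 0 -0.015" --pt "0 0 0 0 0 0 0"

```text
time_s: 14.33
tcp_pos: [0.5327, 0.1259, 0.1718]
ee_rot: [[0.009, -1.0, 0.004], [-1.0, -0.009, 0.001], [-0.001, -0.004, -1.0]]
wrist_force: [4.7, 3.3, 2.6]
gripper_width: 0.097
gripper_force: 39.9
```

```bash
python3 s.py
```

```text
[0.53274829 0.12590383 0.17176057] -1.562257180228196 [4.72642046 3.26492889 2.60106842] [ 1.01759562 -1.38094632  0.3229252 ] -0.43111419305205345 14.3333
```

Torque now rises steeply with almost no turn (0.10 → 0.26 → 0.32 N m), so it's at the stop. I'll hold briefly, relieve the wind-up and draw the key out.

Request:
drive_tool --pt "0 0 0 0 0 0 0" --pt "0 0 0 0 0 0 0" --pt "0 0 0 0 0 0 0" --pt "0 0 0 2 0 0 0.04" --pt "0 0 0 2 0 0 0.03"

```text
time_s: 14.75
tcp_pos: [0.5323, 0.1257, 0.174]
ee_rot: [[0.079, -0.997, 0.002], [-0.997, -0.079, 0.001], [-0.001, -0.002, -1.0]]
wrist_force: [6.1, 2.2, -4.3]
gripper_width: 0.098
gripper_force: 39.1
```

Request:
drive_tool --pt "0 0 0 3 0 0 0" --pt "0 0 0 4 0 0 0" --pt "0 0 0 5 0 0 0" --pt "0 0 0 6 0 0 0" --pt "0 0 0 6 0 0 0"

```text
time_s: 15.17
tcp_pos: [0.5294, 0.1241, 0.1982]
ee_rot: [[0.076, -0.997, -0.005], [-0.997, -0.076, -0.003], [0.002, 0.006, -1.0]]
wrist_force: [0.5, -0.3, -0.8]
gripper_width: 0.098
gripper_force: 38.1
```

Request:
drive_tool --pt "0 0 0 6 0 0 0" --pt "0 0 0 8 0 0 0" --pt "0 0 0 5 0 0 0" --pt "0 0 0 0 0 0 0" --pt "0 0 0 0 0 0 0"

```text
time_s: 15.58
tcp_pos: [0.5313, 0.1253, 0.2185]
ee_rot: [[0.076, -0.997, 0.0], [-0.997, -0.076, 0.001], [-0.0, -0.0, -1.0]]
wrist_force: [0.0, 0.1, -0.3]
gripper_width: 0.101
gripper_force: 38.1
```

```bash
python3 s.py
python3 - <<'E'
from h import *
B=[]
for n in("top","side"):
    c=capture(n); u,v=map(int,pix(c,[.531,.122,.155])); B.append(cv2.resize(cv2.cvtColor(c["frame"],cv2.COLOR_RGB2BGR)[v-40:v+40,u-40:u+40],(390,390),interpolation=cv2.INTER_CUBIC))
cv2.imwrite("pics/g3.png",np.hstack(B))
E
```

```text
[0.53127432 0.1252975  0.21847931] -1.494912104387168 [ 0.02960029  0.07378179 -0.33327371] [0.0355671  0.10213829 0.03040969] 0.0013189023957238533 15.5833
```

View pics/g3.png

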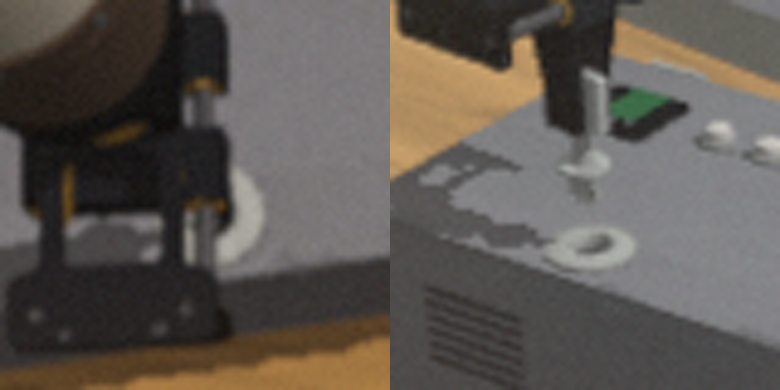

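The key is out and upright in the jaws, with its collar at about (585,163) in the crop; the lock ring is clear below it. Now carrying it back to the home pose.

Request:
drive_tool --pt "0 -2 -14 0 0 0 0.035" --pt "0 -4 -30 0 0 0 0.035" --pt "0 -5 -36 0 0 0 0.035" --pt "0 -6 -40 0 0 0 0.035" --pt "0 -6 -40 0 0 0 0.035"

```text
time_s: 16.1
tcp_pos: [0.5076, -0.0359, 0.2176]
ee_rot: [[0.252, -0.968, -0.001], [-0.968, -0.252, -0.0], [-0.0, 0.001, -1.0]]
wrist_force: [1.4, -0.9, -1.0]
gripper_width: 0.102
gripper_force: 38.1
```

Request:
drive_tool --pt "0 -6 -40 0 0 0 0.04" --pt "0 -6 -40 0 0 0 0.04" --pt "0 -6 -40 0 0 0 0.04" --pt "0 -5 -36 0 0 0 0.04" --pt "0 -4 -30 0 0 0 0.04"

```text
time_s: 16.52
tcp_pos: [0.4802, -0.223, 0.2177]
ee_rot: [[0.437, -0.9, -0.001], [-0.9, -0.437, 0.0], [-0.001, 0.001, -1.0]]
wrist_force: [1.0, -0.8, -1.4]
gripper_width: 0.101
gripper_force: 38.1
```

Request:
drive_tool --pt "0 -2 -16 0 0 0 0" --pt "0 0 0 0 0 0 0" --pt "0 0 0 0 0 0 0" --pt "0 0 0 0 0 0 0"

```text
time_s: 16.85
tcp_pos: [0.4792, -0.2363, 0.2177]
ee_rot: [[0.436, -0.9, -0.001], [-0.9, -0.436, 0.0], [-0.001, 0.001, -1.0]]
wrist_force: [0.3, 0.1, -1.5]
gripper_width: 0.101
gripper_force: 38.1
```

Request:
drive_tool --pt "0 0 -1.7 -25 0 0 0" --pt "0 0 0 -30 0 0 0" --pt "0 0 0 -25 0 0 0" --pt "0 0 0 -14 0 0 0" --pt "0 0 0 0 0 0 0"

```text
time_s: 17.27
tcp_pos: [0.4772, -0.2365, 0.1206]
ee_rot: [[0.437, -0.899, -0.008], [-0.899, -0.437, 0.002], [-0.005, 0.006, -1.0]]
wrist_force: [-2.0, 0.4, -1.6]
gripper_width: 0.099
gripper_force: 38.1
```

Request:
drive_tool --pt "0 0 0 0 0 0 0" --pt "0 0 0 0 0 0 0"

```text
time_s: 17.43
tcp_pos: [0.4806, -0.238, 0.1253]
ee_rot: [[0.437, -0.899, 0.002], [-0.899, -0.437, -0.001], [0.002, -0.002, -1.0]]
wrist_force: [1.0, 0.3, -1.8]
gripper_width: 0.101
gripper_force: 38.1
```

```bash
python3 s.py
python3 - <<'E'
from h import *
B=[]
for n in("top","side"):
    c=capture(n); u,v=map(int,pix(c,[.479,-.238,.06])); B.append(cv2.resize(cv2.cvtColor(c["frame"],cv2.COLOR_RGB2BGR)[v-35:v+35,u-35:u+35],(390,390),interpolation=cv2.INTER_CUBIC))
cv2.imwrite("pics/g4.png",np.hstack(B))
E
```

```text
[ 0.48061903 -0.23797482  0.12534837] -1.1179920197330973 [ 0.95194969  0.28728141 -1.83157869] [0.04094923 0.11640719 0.03123991] -0.001858532486949116 17.4333
```

View pics/g4.png

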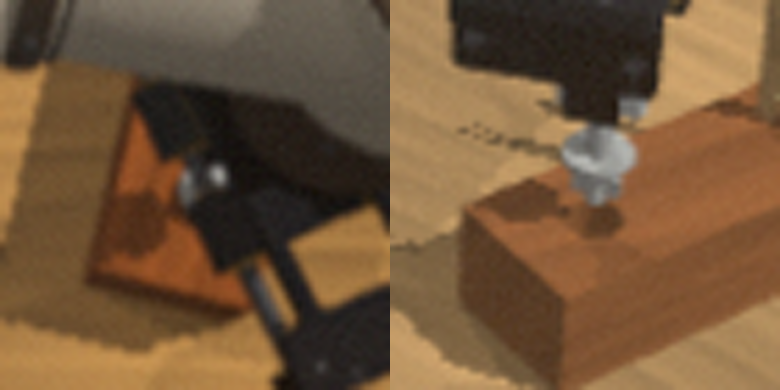

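The key hangs upright just over its hole (crop 598,205). Lowering slowly.

Request:
drive_tool --pt "0 0 0 -3 0 0 0" --pt "0 0 0 -3 0 0 0" --pt "0 0 0 -2 0 0 0" --pt "0 0 0 -2 0 0 0" --pt "0 0 0 0 0 0 0"

```text
time_s: 17.95
tcp_pos: [0.479, -0.2384, 0.1135]
ee_rot: [[0.436, -0.9, -0.001], [-0.9, -0.436, 0.0], [-0.001, 0.001, -1.0]]
wrist_force: [0.1, 0.2, -1.2]
gripper_width: 0.103
gripper_force: 38.1
```

Request:
drive_tool --pt "0 0 0 -1.5 0 0 0" --pt "0 0 0 -1.5 0 0 0" --pt "0 0 0 -1.5 0 0 0" --pt "0 0 0 0 0 0 0"

```text
time_s: 18.28
tcp_pos: [0.4791, -0.2384, 0.1092]
ee_rot: [[0.436, -0.9, -0.001], [-0.9, -0.436, 0.0], [-0.0, 0.001, -1.0]]
wrist_force: [0.0, -0.7, -1.6]
gripper_width: 0.1
gripper_force: 38.1
```

Request:
drive_tool --pt "0 0 0 -2 0 0 0" --pt "0 0 0 -2 0 0 0" --pt "0 0 0 -2 0 0 0" --pt "0 0 0 -2 0 0 0" --pt "0 0 0 0 0 0 0"

```text
time_s: 18.7
tcp_pos: [0.479, -0.2383, 0.101]
ee_rot: [[0.436, -0.9, -0.001], [-0.9, -0.436, 0.0], [-0.001, 0.001, -1.0]]
wrist_force: [-0.3, 0.3, -1.1]
gripper_width: 0.103
gripper_force: 38.1
```

Request:
drive_tool --pt "0 0 0 -2 0 0 0" --pt "0 0 0 -2 0 0 0" --pt "0 0 0 -1.5 0 0 0" --pt "0 0 0 0 0 0 0" --pt "0 0 0 0 0 0 0"

```text
time_s: 19.12
tcp_pos: [0.4793, -0.2384, 0.0959]
ee_rot: [[0.436, -0.9, -0.0], [-0.9, -0.436, 0.0], [-0.0, 0.0, -1.0]]
wrist_force: [0.8, -0.4, -1.3]
gripper_width: 0.104
gripper_force: 38.1
```

Down a touch more until the collar rests, then release.

Request:
drive_tool --pt "0 0 0 -1 0 0 0" --pt "0 0 0 -0.5 0 0 0" --pt "0 0 0 0 0 0 0"

```text
time_s: 19.37
tcp_pos: [0.4794, -0.2384, 0.0948]
ee_rot: [[0.436, -0.9, 0.0], [-0.9, -0.436, -0.0], [0.0, -0.0, -1.0]]
wrist_force: [0.4, -0.0, 0.8]
gripper_width: 0.1
gripper_force: 38.1
```

Request:
drive_tool --pt "20 0 0 0 0 0 0" --pt "40 0 0 0 0 0 0" --pt "60 0 0 0 0 0 0" --pt "70 0 0 0 0 0 0" --pt "70 0 0 0 0 0 0"

```text
time_s: 19.78
tcp_pos: [0.4792, -0.2384, 0.0944]
ee_rot: [[0.436, -0.9, -0.0], [-0.9, -0.436, 0.0], [-0.0, 0.0, -1.0]]
wrist_force: [0.2, 0.1, 0.3]
gripper_width: 0.393
gripper_force: 0.0
```

Request:
drive_tool --pt "70 0 0 0 0 0 0" --pt "70 0 0 0 0 0 0" --pt "70 0 0 0 0 0 0" --pt "70 0 0 0 0 0 0"

```text
time_s: 20.12
tcp_pos: [0.4793, -0.2384, 0.0945]
ee_rot: [[0.436, -0.9, -0.0], [-0.9, -0.436, 0.0], [-0.0, 0.0, -1.0]]
wrist_force: [-0.3, -0.4, 0.1]
gripper_width: 0.665
gripper_force: 0.0
```

Request:
drive_tool --pt "70 0 0 10 0 0 0" --pt "70 0 0 25 0 0 0" --pt "70 0 0 35 0 0 0" --pt "70 0 0 35 0 0 0" --pt "70 0 0 30 0 0 0"

```text
time_s: 20.53
tcp_pos: [0.4795, -0.2386, 0.2328]
ee_rot: [[0.436, -0.9, 0.002], [-0.9, -0.436, -0.001], [0.002, -0.002, -1.0]]
wrist_force: [1.6, -0.1, 0.0]
gripper_width: 0.701
gripper_force: 0.0
```

Request:
drive_tool --pt "70 -20 -30 0 0 0 0" --pt "70 -25 -35 0 0 0 0" --pt "70 -25 -35 0 0 0 0" --pt "70 -25 -35 0 0 0 0" --pt "70 -20 -30 0 0 0 0"

```text
time_s: 20.95
tcp_pos: [0.365, -0.4015, 0.2308]
ee_rot: [[0.436, -0.9, 0.001], [-0.9, -0.436, -0.001], [0.001, -0.001, -1.0]]
wrist_force: [1.0, 0.2, 1.3]
gripper_width: 0.702
gripper_force: 0.0
```

Request:
drive_tool --pt "70 0 0 0 0 0 0" --pt "70 0 0 0 0 0 0" --pt "70 0 0 0 0 0 0"

```text
time_s: 21.2
tcp_pos: [0.3666, -0.4002, 0.2301]
ee_rot: [[0.435, -0.9, 0.001], [-0.9, -0.435, -0.0], [0.0, -0.0, -1.0]]
wrist_force: [0.5, 0.6, 0.8]
gripper_width: 0.7
gripper_force: 0.0
```

```bash
python3 s.py
python3 - <<'E'
from h import *
for n in("top","side"):
    c=capture(n)
    for l in("key","mug","jar","screwdriver"):
        for r in masks_of(l,c)[:2]:
            P=world(c,r["region"]); print(n,l,round(r["p"],2),np.round(r["xy"]),np.median(P,0).round(3))
            if l=="key":
                Q=P[(P[:,2]>.085)&(P[:,2]<.13)]
                if len(Q): print(cv2.minAreaRect((Q[:,:2]*1e3).astype(np.float32)),Q[:,2].max())
    save(c,n+"9.png")
    if n=="top": cv2.imwrite("pics/end.png",cv2.resize(cv2.cvtColor(c["frame"],cv2.COLOR_RGB2BGR),(800,600)))
E
```

```text
[ 0.36655622 -0.40019181  0.23005499] -1.120447183999031 [0.51483036 0.57431093 0.7717144 ] [ 0.02639216  0.06741326 -0.02572445] 0.0007704255767748691 21.2
top key 0.52 [363. 209.] [ 0.473 -0.236  0.085]
((475.7091064453125, -236.75064086914062), (9.177300453186035, 30.737247467041016), 25.736055374145508) 0.11075729056349252
top mug 0.89 [139. 258.] [0.349 0.294 0.033]
top mug 0.67 [275. 225.] [ 0.44  -0.03   0.022]
top screwdriver 0.69 [275. 224.] [ 0.438 -0.031  0.021]
side key 0.73 [328. 253.] [ 0.475 -0.24   0.082]
((477.2521667480469, -239.58544921875), (9.244767189025879, 31.048595428466797), 22.28302574157715) 0.10976904628101111
side key 0.7 [334. 273.] [ 0.477 -0.264  0.036]
((583.75439453125, -248.1334228515625), (4.942570686340332, 5.005027770996094), 29.637067794799805) 0.12038479629155165
side mug 0.84 [146. 205.] [0.339 0.264 0.053]
side jar 0.83 [428. 294.] [ 0.53  -0.448  0.062]
side screwdriver 0.98 [254. 246.] [ 0.44  -0.034  0.02 ]
side screwdriver 0.32 [254. 184.] [0.558 0.085 0.112]
```

View pics/side9.png

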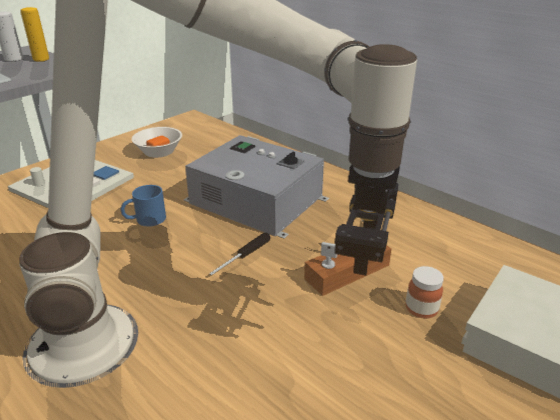

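The side view shows the key standing upright in its hole at (328,253), at the same height as at the start. The gripper is clear, and the mug, jar and screwdriver are in place. Handing in.

```bash
python3 -c "
from station import *
print(finish_job())"
```

```text
the job is handed in; nothing more can be done
None
```

I seated the key, turned it clockwise to the stop, put it back upright in the tool block and handed the job in at about 21 s. The bolt itself can't be seen, so I judged it fully out by the steep torque rise at the stop. No verdict came back on hand-in.

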